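# Make up the balance kit and the sampling kit

## Robot

A 6-joint arm with a two-finger parallel gripper is mounted at the origin on a cart in front of the work surface, level with it; the furniture and walls round the work are solid. World frame = base frame: x ahead of the robot, y to its left, z up, the work surface at z = 0. Lengths are in m, angles in rad, forces in N, time in s.
With the tool pointing down it reaches from about 0.4 to 0.825 m from the base axis. Payload 7 kg.
Tool frame: the origin (TCP) lies at the very end of the fingers, on their centre line; the grasp point (between the pads) lies 19 mm behind it; z points along the fingers, y is the line along which they close (so a half turn about z gives the same grasp; the last joint's range is limited). The gripper opens to 85 mm and grips with 20 to 120 N. Pads are 22 mm wide; open, the fingers measure 114 mm over their backs; the gripper's body (76 mm by 85 mm) begins 54 mm behind the grasp point. The pads swing forward as they close: fully open they stand 13 mm farther back than shut.
Start: joints at [-0.852, 0.359, 0.012, 0, -1.224, -0.288], TCP at [0.282, -0.613, 0.231] pointing down, gripper open.
Joint ranges: [-3.07, 3.07], [-1.43, 2.12], [-1.02, 1.25], [-3.03, 1.67], [-3.05, -0], [-3.03, 3.03]. Speed limits (rad/s): [2.39, 2.39, 3.01, 3.14, 3.14, 3.14].

## Interface

Orientations are given as a unit quaternion [x, y, z, w].
In Python, from plant import status, vision, arm, spotter gives the robot as it stands.
- The arm moves only by the tool drive_tool, never from a script. Its argument "targets" is a list of rows, each a list of 5 numbers: the opening, from 0 (shut) to 1 (fully open), then the shift along the world's x, y, z in mm, then the turn about the world's z in degrees. In form: [[hand, x, y, z, yaw], ...]. A call has exactly 8 rows; each row is the pose to reach, as a shift and turn from the pose commanded when the call began; what a row does not reach only later rows make up. A row lasts 1/8 s, in which the tool goes at most 62.5 mm and 10.7 degrees, less where a joint would pass 70% of its speed; a pose out of reach is approached as far as the arm can. A call with a gripper value outside its range is refused whole. The fingers move at their own pace and stop on an object; "squeeze" is the grip in N (left out, the last holds). Time passes only in rows, so rows that repeat a pose let the fingers close, or fill a call up. It gives the time, the measured TCP pose, the force, the opening and the grip force at its end, in the units of the state.
- status.sense(): the state, without advancing time (a new reading comes with each control period).
- vision.get_image(name): name is "scene" or "top" or "wrist"; returns a dict with "image" (400x640x3 uint8, red, green, blue), "fovy" (degrees; the focal length in pixels is half the picture's height over the tangent of half this angle, whatever the lens; pixels are square), "cx", "cy" (the principal point, pixels), "k1" (the pictures are not rectified: a ray, as slopes to the right and down, at radius r is drawn at 1 + k1 r^2 times it, then the intrinsics apply), "rvec" (rotation vector, rad) and "tvec" (3), from world to camera coordinates, as OpenCV has them. Camera axes: x right, y down, z forward; pixel columns grow to the right and rows downward; lengths in m; the calibration is good to about 2 mm. A picture is of the moment at which its call begins. There is no depth.
- arm.finish_job(): hands the job in; it is judged then, once.
Trained networks look in a picture, given as the dict that the camera call returned (one of the last four; its "shot" number tells which), for a name from the list of things; names that differ only in an ending like _2 or _b are one class to them, and where a whole thing is asked for, a point or a joint stands for the part that bears it (a point fixed in the world has none). Each returns a list of dicts, best first, with "conf" (0 to 1); they miss things now and then, are a little off and sometimes report something else, mostly with a low value. They report only what shows in the picture. A call takes as long as a camera call. They do not tell look-alikes from the thing itself.
- spotter.spot_in(picture, query): "rect" ([left, top, width, height] in pixels, round what is visible of it).
- spotter.trace(picture, query): "region" (400x640 bool, what is visible of it) and "rect" ([left, top, width, height] in pixels, round what is visible of it).
The state is a dict: "time": time; "joint_positions": joint angles; "joint_vel": joint speeds; "joint_efforts": joint torques, N m; "ee_pos": TCP position; "eef_rot": TCP orientation; "force": force on the tool from outside, world axes, zero at the start; "moment": the same for the moment, N m; "width": finger opening in m; "grasp_force": force on a finger pad.
Only numpy, scipy, OpenCV 4.12 (cv2) and the standard library are available. Lean on these libraries where they do the work, as an engineer would, in place of code of your own. Each camera call takes 0.05 s, during which the arm holds its last target. There are 200 camera calls.

## Task

Make up two kits from the stock on the bench. The balance kit goes into the hinged case: lay the tweezers flat and lengthwise in the front compartment and stand the 100 g weight upright in the rear compartment next to the hinge; only when both are in and nothing stands above the rim, close the lid fully. The sampling kit goes into the open tray: stand the vial upright in the left-hand compartment and the pinch clamp upright in the right-hand one (left and right as the robot sees them).

Things in the scene. Friction and masses are not known exactly. Their poses are not given: they have to be found in the camera images.
- weight: 100 g calibration weight, silvery white: round body 26 mm across and 24 mm high with a knob 16 mm across on top, 34 mm high in all. It stands upright. Origin at the centre of its underside, z up.
- tweezers_s: Steel tweezers lying flat, 120 mm long along their own y axis, 13 mm wide (own x), 7 mm high. Origin at the middle of the underside, about the balance point too. They are rigid: grip them across the middle, fingers closing along their x axis.
- vial: Closed glass screw vial with a ribbed white cap, upright, 50 mm high: glass 22 mm across up to 28 mm height, cap 25 mm across above it. Origin at the centre of its underside.
- pinch_clamp_s: Screw pinch clamp for tubing, standing upright, 47 mm high: a rectangular metal frame 24 mm (own y) by 12 mm (own x), 27 mm high, with a thin screw above it and a round tan knob 18 mm across at the top (42 to 47 mm). Best gripped by the frame, fingers closing along its own y axis. Origin at the centre of its underside.
- case: Grey hinged case with black lining, fixed: 120 mm deep (own x, away from the robot), 152 wide (own y, to the robot's left), rim 46 high, walls and floor 4 thick. Origin: centre of its underside. A partition along y, 10 mm high above the floor, makes a front compartment (x -56 to +2 mm, for the tweezers) and a rear one (x +6 to +56, for the weight), both 144 wide. Yaw within 0.25 rad of straight.
- lid (a joint): Angle of the case's lid: 0 closed, pi/2 upright, at most 2.4 (leaning away from the robot); starts at 2.1 to 2.3. Flat plate 120 x 152 mm, 8 thick, no handle, hinged along the case's y at x +60, z 46.5 mm in the case's frame. The stiff hinge stays where it is left; about 2 N at the free edge moves it. Push it shut from behind, then from above.
- tray: White open tray, fixed: 110 mm deep (own x, away from the robot), 152 wide (own y, to the robot's left), rim 16 high, walls and floor 4 thick. Origin: centre of its underside. A partition along x, 10 mm high above the floor, makes a left compartment (y +2 to +72 mm, for the vial) and a right one (y -72 to -2, for the pinch clamp), both 102 deep. Yaw within 0.25 rad of straight.
Things that resemble listed ones, but are neither listed nor needed, are in the scene too. Leave any blue or orange look-alike of the weight alone.

How it is judged:
By the outcome, as a careful person would: the job done as asked, in the order asked, and still so for the second after the job is handed in, with the robot touching nothing.
It also fails if it takes over 109 s, if anything falls off the work surface, if the arm or the gripper's body presses on something with over 40 N, if the wrist force passes 120 N, or if a joint passes its speed limit or range.

## Working session

There is one attempt and no reset: what is moved stays moved. The work goes in short steps, Python scripts to look and compute and a tool call to move; the robot and the scene stay as the last step left them, time stands still between calls to the robot, and variables do not carry over. Pictures are saved under pics/ and viewed, at most 14 in all, crops included, and the job is handed in when it is done.

Besides the shell and the picture viewer there is one more tool, called after "Call:" as name([rows], argument=value, ...), one row to a line, values as JSON. drive_tool: Moves the arm, as the interface text tells. Its arguments: {"type":"object","properties":{"targets":{"type":"array"},"squeeze":{"type":"number"}},"required":["targets"]}

```bash
ls; mkdir -p pics
cat > h.py <<'E'
import numpy as np, cv2
from plant import status, vision, arm, spotter
def cam(p):
    f=200/np.tan(np.radians(p["fovy"])/2)
    R=cv2.Rodrigues(np.array(p["rvec"],float))[0]; t=np.array(p["tvec"],float).ravel()
    return f,R,t
def proj(p,X):
    f,R,t=cam(p); c=np.atleast_2d(X)@R.T+t; s=c[:,:2]/c[:,2:]
    s=s*(1+p["k1"]*(s**2).sum(1,keepdims=True)); return s*f+[p["cx"],p["cy"]]
def ray(p,uv):
    f,R,t=cam(p); d=(np.array(uv,float)-[p["cx"],p["cy"]])/f; s=d.copy()
    for _ in range(20): s=d/(1+p["k1"]*(s@s))
    return -R.T@t, R.T@np.r_[s,1]
def at(p,uv,z):
    o,d=ray(p,uv); return o+d*(z-o[2])/d[2]
def save(p,n,crop=None,k=1):
    im=p["image"][:,:,::-1]
    if crop: x,y,w,h=crop; im=im[y:y+h,x:x+w]
    cv2.imwrite("pics/"+n,cv2.resize(im,None,fx=k,fy=k,interpolation=cv2.INTER_CUBIC))
E
python3 - <<'E'
from h import *
for n in ["scene","top"]:
    p=vision.get_image(n); save(p,n+"0.png"); print(n,p["fovy"],p["k1"],cam(p)[1].tolist(),ray(p,[320,200])[0])
    for q in ["weight","tweezers_s","vial","pinch_clamp_s","case","lid","tray"]:
        for d in spotter.spot_in(p,q)[:4]:
            r=d["rect"]; print(q,round(d["conf"],2),np.round(r),np.round(at(p,[r[0]+r[2]/2,r[1]+r[3]/2],0.01),3))
E
```

```text
pics
scene 54.850967374834696 -0.009908907396818004 [[0.49038656034526196, -0.8715000205264045, 0.002955614186537281], [-0.5615302234524067, -0.3185588133175765, -0.7636780019138877], [0.6664869312914046, 0.37283776187528817, -0.6455905619954435]] [-0.0117212  -0.31276692  0.61353108]
weight 0.63 [337. 231.  16.  20.] [ 0.504 -0.1    0.01 ]
weight 0.57 [270. 201.  11.  16.] [0.514 0.083 0.01 ]
weight 0.54 [300. 202.  13.  19.] [0.543 0.015 0.01 ]
tweezers_s 0.75 [313. 178.  44.  19.] [ 0.651 -0.001  0.01 ]
vial 0.52 [307. 237.   5.  24.] [ 0.448 -0.047  0.01 ]
pinch_clamp_s 0.5 [269. 219.  14.  17.] [0.465 0.048 0.01 ]
case 0.88 [354. 183. 126. 147.] [ 0.537 -0.246  0.01 ]
case 0.4 [384. 186.  96.  78.] [ 0.643 -0.246  0.01 ]
lid 0.72 [381. 181.  97.  81.] [ 0.65  -0.239  0.01 ]
lid 0.7 [306. 237.  10.  26.] [ 0.448 -0.05   0.01 ]
tray 0.86 [180. 179.  79.  46.] [0.471 0.214 0.01 ]
top 56.065522092314865 -0.08818257050218253 [[0.014382759256920452, -0.9994077583881509, 0.031261297313585526], [-0.9857172475794622, -0.019418395555101275, -0.16728548573750873], [0.16779345654859745, -0.02840877307517113, -0.9854127549163535]] [0.40639292 0.01105065 0.99180965]
weight 0.46 [347. 217.  10.  10.] [ 0.502 -0.102  0.01 ]
weight 0.45 [306. 202.   6.  12.] [0.535 0.01  0.01 ]
tweezers_s 0.58 [287. 159.  19.   8.] [0.658 0.046 0.01 ]
pinch_clamp_s 0.63 [290. 235.  12.   6.] [0.456 0.044 0.01 ]
case 0.59 [378. 176.  70.  89.] [ 0.509 -0.268  0.01 ]
case 0.53 [382. 170.  67.  44.] [ 0.586 -0.277  0.01 ]
lid 0.74 [383. 173.  64.  40.] [ 0.583 -0.273  0.01 ]
tray 0.81 [194. 202.  69.  43.] [0.49  0.219 0.01 ]
```

View pics/scene0.png

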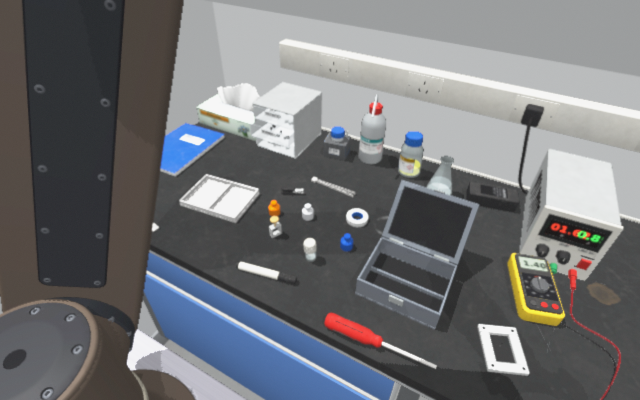

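View pics/top0.png

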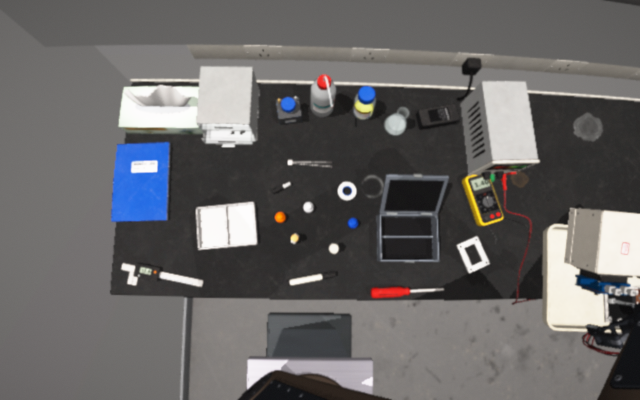

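Run:
```python
from h import *
p=vision.get_image("scene"); 
a=cv2.resize(p["image"][170:270,250:380],None,fx=4,fy=4,interpolation=cv2.INTER_CUBIC)
t=vision.get_image("top")
b=cv2.resize(t["image"][145:270,190:280],None,fx=3,fy=3,interpolation=cv2.INTER_CUBIC)
cv2.imwrite("pics/items.png",np.hstack([a,cv2.copyMakeBorder(b,0,25,0,0,0)])[:,:,::-1])
print(status.sense())
w=vision.get_image("wrist"); print(w["fovy"],w["k1"],ray(w,[320,200]))
```

```text
{'time': 0.9, 'joint_positions': array([-8.51931239e-01,  3.58590747e-01,  1.18486468e-02,  1.37301674e-06,
       -1.22408835e+00, -2.88118891e-01]), 'joint_vel': array([-3.57513188e-04, -5.17090751e-06, -1.56411245e-03,  4.48470067e-04,
       -8.35709155e-04, -3.81548264e-04]), 'joint_efforts': array([ 2.33334264e-03, -5.82953024e+01,  2.93658471e+01,  6.94156498e+00,
       -5.60615626e-04,  3.51714596e-05]), 'ee_pos': array([ 0.28181545, -0.61330705,  0.23128609]), 'eef_rot': array([-2.13712149e-01,  9.76896677e-01,  1.46334190e-05, -8.79788091e-06]), 'force': array([ 0.08390869, -0.69222772,  0.0627868 ]), 'moment': array([ 0.05528088, -0.01926205, -0.03807486]), 'grasp_force': 0.0, 'width': 0.08553470233903492}
70.09587034586475 0.0013902065207780359 (array([ 0.2060222 , -0.64801469,  0.37422895]), array([ 0.29470059,  0.14220149, -0.94497144]))
```

View pics/items.png

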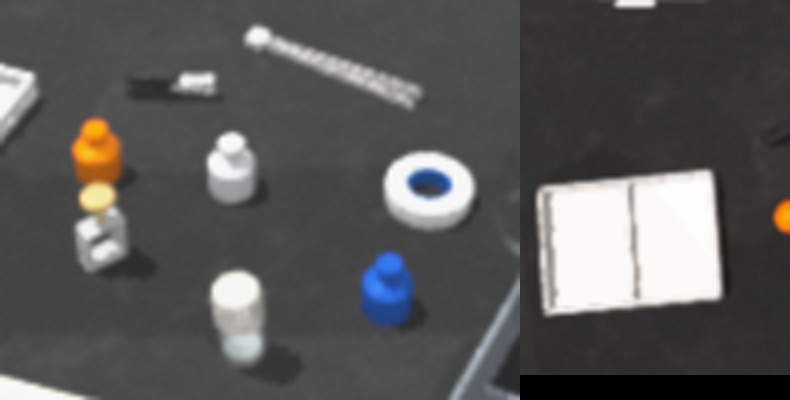

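Call:
drive_tool([
  [1,14,35,10,-3],
  [1,30,75,20,-6],
  [1,50,130,40,-10],
  [1,70,185,60,-14],
  [1,90,240,80,-18],
  [1,110,295,90,-22],
  [1,130,345,90,-24],
  [1,145,390,90,-24.7],
], squeeze=30)

```text
time: 1.95
ee_pos: [0.4273, -0.2215, 0.3218]
eef_rot: [0.0, 1.0, -0.0, 0.001]
force: [0.1, -0.8, 0.5]
width: 0.0856
grasp_force: 0.0
```

Call:
drive_tool([
  [1,14,40,10,0],
  [1,28,80,20,0],
  [1,42,120,25,0],
  [1,52,140,30,0],
  [1,58,155,30,0],
  [1,62,160,30,0],
  [1,62,160,30,0],
  [1,62,160,30,0],
])

```text
time: 2.95
ee_pos: [0.4886, -0.0639, 0.3512]
eef_rot: [0.001, 1.0, -0.0, -0.0]
force: [-0.3, -0.0, 0.0]
width: 0.0858
grasp_force: 0.0
```

Run:
```python
from h import *
s=status.sense(); print(s["time"],s["ee_pos"],s["eef_rot"],s["joint_positions"])
p=vision.get_image("wrist"); save(p,"w1.png"); np.save("w1.npy",p,allow_pickle=True)
for q in ["weight","tweezers_s","vial","pinch_clamp_s","case","lid","tray"]:
    for d in spotter.spot_in(p,q)[:4]:
        r=d["rect"]; print(q,round(d["conf"],2),np.round(r),np.round(at(p,[r[0]+r[2]/2,r[1]+r[3]/2],0.01),3))
```

```text
2.95 [ 0.48855838 -0.06394059  0.35116673] [ 5.38205577e-04  9.99999837e-01 -6.19402249e-05 -1.79535174e-04] [ 2.69715350e-01 -5.55382221e-03 -1.70075267e-01  2.38413523e-05
 -1.40665399e+00 -1.84159199e+00]
weight 0.76 [285. 151.  18.  17.] [ 0.5   -0.105  0.01 ]
weight 0.47 [396. 157.  14.  20.] [0.511 0.083 0.01 ]
tweezers_s 0.49 [334. 240.  53.   5.] [0.658 0.016 0.01 ]
vial 0.57 [317. 114.  15.  11.] [ 0.433 -0.052  0.01 ]
pinch_clamp_s 0.7 [378. 125.  19.  18.] [0.455 0.052 0.01 ]
case 0.87 [138.  98. 122. 154.] [ 0.526 -0.271  0.01 ]
lid 0.9 [138. 179. 115.  72.] [ 0.601 -0.289  0.01 ]
tray 0.56 [442. 112.  99.  76.] [0.484 0.23  0.01 ]
```

View pics/w1.png

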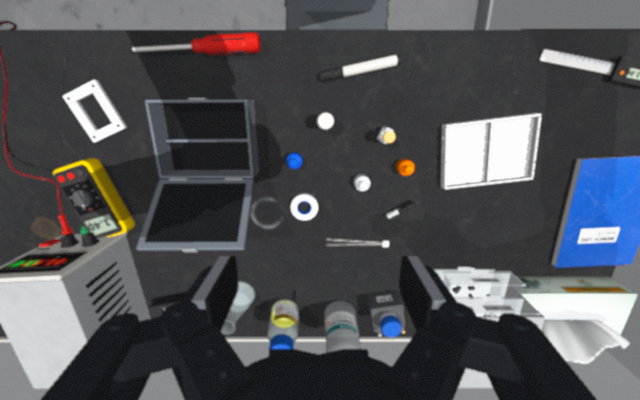

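Run:
```python
from h import *
p=np.load("w1.npy",allow_pickle=True).item()
im=p["image"]
a=cv2.resize(im[90:210,135:275],None,fx=4,fy=4,interpolation=cv2.INTER_CUBIC)
b=cv2.resize(im[105:195,435:550],None,fx=2,fy=2,interpolation=cv2.INTER_CUBIC)
b=cv2.copyMakeBorder(b,0,480-b.shape[0],0,0,0)
cv2.imwrite("pics/cr1.png",np.hstack([a,b])[:,:,::-1])
# bright blobs
g=im.max(2)
for nm,(u,v) in dict(weight=(362,183),vial=(326,121),clamp=(387,136),tweez=(360,242)).items():
    w=40; sub=im[v-15:v+15,u-w:u+w].min(2)
    m=(sub>(110 if nm!="tweez" else 75)).astype(np.uint8)
    n,l,st,c=cv2.connectedComponentsWithStats(m)
    for i in range(1,n):
        if st[i,4]>15: print(nm,st[i]+[u-w,v-15,0,0,0],np.round(c[i]+[u-w,v-15],1))
for q in ["tweezers_s","vial","pinch_clamp_s","weight"]:
    pass
```

```text
weight [354 175  17  17 226] [362.2 182.9]
vial [317 112  18  18 251] [325.4 120.5]
clamp [378 127  17  17 225] [386.3 135. ]
tweez [326 238  65  11 501] [357.3 242.6]
```

View pics/cr1.png

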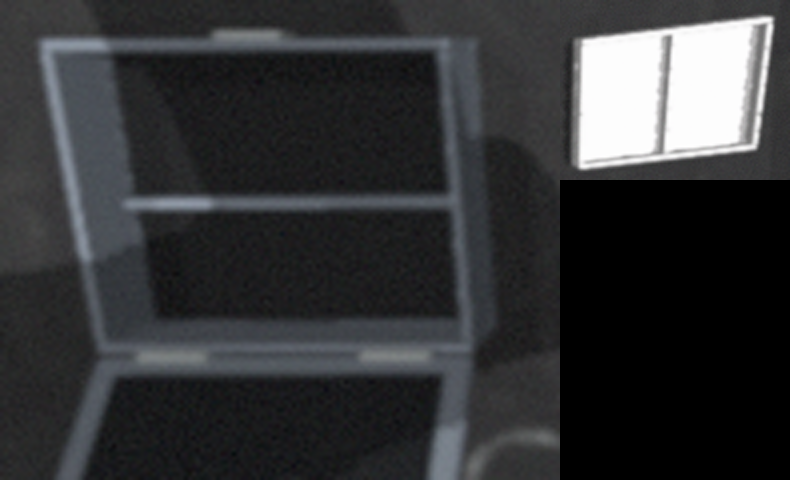

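Run:
```python
from h import *
from scipy.optimize import least_squares
p=np.load("w1.npy",allow_pickle=True).item()
def fit(pts,D,W,H,x0):
    loc=np.array([[-D/2,-W/2],[-D/2,W/2],[D/2,-W/2],[D/2,W/2]])
    def mod(q):
        c,s=np.cos(q[2]),np.sin(q[2]); xy=loc@np.array([[c,s],[-s,c]])+q[:2]
        return proj(p,np.c_[xy,np.full(4,H)])
    r=least_squares(lambda q:(mod(q)-pts).ravel(),x0); print(np.round(r.x,4),np.degrees(r.x[2]),"res",np.round(r.fun,1))
print("case");fit(np.array([[145,99.5],[247,100],[159.5,177.5],[253.3,177.5]]),.12,.152,.046,[.48,-.27,0])
print("tray");fit(np.array([[441.5,124],[541.5,113],[444,189],[535,180]]),.11,.152,.016,[.48,.22,0])
def blob(name,pts,rect):   # circles stack; fit bbox
    def mod(q):
        P=[]
        for z,r in pts:
            a=np.linspace(0,2*np.pi,40); P.append(np.c_[q[0]+r*np.cos(a),q[1]+r*np.sin(a),a*0+z])
        u=proj(p,np.vstack(P)); return np.r_[u.min(0),u.max(0)]
    t=np.array([rect[0]-.5,rect[1]-.5,rect[0]+rect[2]-.5,rect[1]+rect[3]-.5])
    r=least_squares(lambda q:mod(q)-t,[.48,0]); print(name,np.round(r.x,4),np.round(r.fun,1))
blob("weight",[(0,.013),(.024,.013),(.034,.008)],(354,175,17,17))
blob("vial",[(.028,.0125),(.05,.0125)],(317,112,18,18))
print("clamp knob",at(p,[386.3,135],.035))
m=np.zeros((400,640),np.uint8); m[230:255,320:398]=(p["image"][230:255,320:398].min(2)>75)
n,l,st,c=cv2.connectedComponentsWithStats(m); i=1+st[1:,4].argmax(); v,u=np.where(l==i)
X=np.array([at(p,[a,b],.004) for a,b in zip(u,v)])[:,:2]
print("tw",cv2.minAreaRect((X*1000).astype(np.float32)),X.mean(0))
for d in spotter.trace(vision.get_image("wrist"),"lid")[:1]: print(d["rect"])
o=[at(p,[138.5,247.5],z) for z in (.12,.145)],[at(p,[242,248.5],z) for z in (.12,.145)]; print(np.round(o,3))
```

```text
case
[ 0.4621 -0.2446 -0.0021] -0.12100999472787397 res [-0.3 -0.2  0.4 -0.5 -0.1  0.4  0.   0.5]
tray
[0.4867 0.2248 0.129 ] 7.391294400481225 res [ 3.2  1.2 -1.  -0.5 -0.1  0.4 -2.2 -1.5]
weight [0.5401 0.0128] [ 0.1 -0.5 -0.1  0.5]
vial [ 0.4327 -0.0526] [ 0.7  0.2 -0.7 -0.2]
clamp knob [0.45537012 0.04402321 0.035     ]
tw ((661.8234252929688, 12.508155822753906), (123.3126220703125, 19.481773376464844), 88.55186462402344) [0.66122532 0.01129504]
[135.6, 175.7, 116.2, 75.8]
[[[ 0.608 -0.328  0.12 ]
  [ 0.595 -0.31   0.145]]

 [[ 0.61  -0.176  0.12 ]
  [ 0.596 -0.169  0.145]]]
```

Call:
drive_tool([
  [0.5,20,8,-10,10.7],
  [0.5,45,18,-40,21],
  [0.5,75,32,-80,31],
  [0.5,105,46,-125,42],
  [0.5,135,58,-165,52],
  [0.5,160,70,-195,62],
  [0.5,171,75,-220,72],
  [0.5,173,76,-235,82],
])

```text
time: 4.45
ee_pos: [0.6619, 0.013, 0.1139]
eef_rot: [-0.658, 0.753, 0.001, -0.001]
force: [-0.0, -0.9, 0.7]
width: 0.0427
grasp_force: 0.0
```

Call:
drive_tool([
  [0.5,0,0,-5,6.5],
  [0.5,0,0,-15,6.5],
  [0.5,0,0,-20,6.5],
  [0.5,0,0,-20,6.5],
  [0.5,0,0,-20,6.5],
  [0.5,0,0,-20,6.5],
  [0.5,0,0,-20,6.5],
  [0.5,0,0,-20,6.5],
])

```text
time: 5.45
ee_pos: [0.6619, 0.0127, 0.0965]
eef_rot: [-0.698, 0.716, -0.0, 0.0]
force: [0.1, 0.2, -0.5]
width: 0.0428
grasp_force: 0.0
```

Run:
```python
from h import *
s=status.sense(); print(s["time"],s["ee_pos"],s["eef_rot"],s["joint_positions"])
p=vision.get_image("wrist"); save(p,"w2.png"); np.save("w2.npy",p,allow_pickle=True)
for d in spotter.trace(p,"tweezers_s")[:2]:
    v,u=np.where(d["region"]); X=np.array([at(p,[a,b],.004) for a,b in zip(u,v)])[:,:2]*1000
    print(d["conf"],d["rect"],cv2.minAreaRect(X.astype(np.float32)),X.mean(0))
```

```text
5.45 [0.66192429 0.01273068 0.09647064] [-6.97657989e-01  7.16430953e-01 -5.35824551e-05  1.30818117e-04] [ 3.13140161e-01  4.43900245e-01 -1.83947420e-01 -2.45211385e-05
 -9.42666626e-01 -3.39675515e-01]
```

View pics/w2.png

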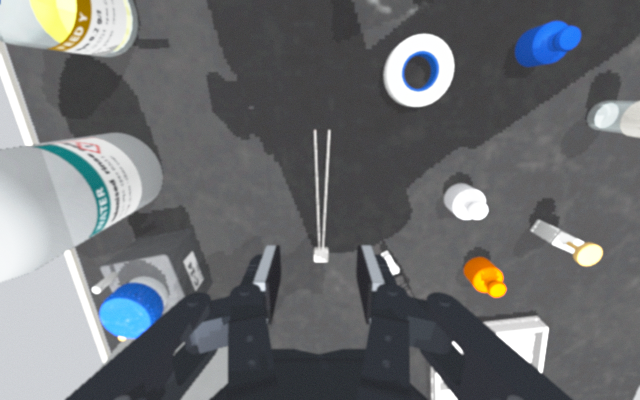

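Run:
```python
from h import *
p=np.load("w2.npy",allow_pickle=True).item()
for uv in [(321,261),(321,248),(315,130),(329,130)]: print(uv,np.round(at(p,uv,.004),4))
print(proj(p,[[.6619,.0127,.0]]))
# clamp: frame bottom/face corners
for uv,z in [((533,228),0),((588,254),.045),((465,196),.0)]: print(uv,np.round(at(p,uv,z),4))
```

```text
(321, 261) [0.6613 0.0714 0.004 ]
(321, 248) [0.661  0.0577 0.004 ]
(315, 130) [ 0.6634 -0.0491  0.004 ]
(329, 130) [ 0.6521 -0.0488  0.004 ]
[[318.79542466 200.79748772]]
(533, 228) [0.4661 0.0443 0.    ]
(588, 254) [0.4556 0.0458 0.045 ]
(465, 196) [0.5327 0.0116 0.    ]
```

Call:
drive_tool([
  [0.5,-2.5,-1.5,-20,0],
  [0.5,-2.5,-1.5,-45,0],
  [0.5,-2.5,-1.5,-70,0],
  [0.5,-2.5,-1.5,-88,0],
  [0.5,-2.5,-1.5,-94.5,0],
  [0.2,-2.5,-1.5,-94.5,0],
  [0,-2.5,-1.5,-94.5,0],
  [0,-2.5,-1.5,-94.5,0],
], squeeze=40)

```text
time: 6.55
ee_pos: [0.66, 0.0113, 0.0028]
eef_rot: [-0.698, 0.716, -0.0, 0.001]
force: [-0.7, -0.8, 1.1]
width: 0.0069
grasp_force: 39.2
```

Call:
drive_tool([
  [0,0,0,0,0],
  [0,0,0,10,0],
  [0,0,0,30,0],
  [0,0,0,60,0],
  [0,0,0,100,0],
  [0,0,0,130,0],
  [0,0,0,145,0],
  [0,0,0,150,0],
])

```text
time: 7.55
ee_pos: [0.6594, 0.0113, 0.1525]
eef_rot: [-0.698, 0.716, -0.0, 0.0]
force: [0.5, 0.1, -0.1]
width: 0.0071
grasp_force: 39.0
```

Call:
drive_tool([
  [0,-40,-5,0,0],
  [0,-95,-20,0,0],
  [0,-145,-45,0,0.5],
  [0,-185,-85,0,1],
  [0,-210,-135,0,1.6],
  [0,-222,-190,0,1.6],
  [0,-224,-235,0,1.6],
  [0,-224,-256,0,1.6],
])

```text
time: 8.55
ee_pos: [0.434, -0.2466, 0.1506]
eef_rot: [-0.707, 0.707, 0.001, -0.001]
force: [-0.0, -0.1, -1.2]
width: 0.0069
grasp_force: 39.1
```

Call:
drive_tool([
  [0,0,0,-15,0],
  [0,0,0,-40,0],
  [0,0,0,-60,0],
  [0,0,0,-70,0],
  [0,0,0,-75,0],
  [0,0,0,-75,0],
  [0,0,0,-75,0],
  [0,0,0,-75,0],
])

```text
time: 9.55
ee_pos: [0.4357, -0.2449, 0.0774]
eef_rot: [0.708, -0.707, 0.0, -0.0]
force: [0.6, -0.3, -0.1]
width: 0.0069
grasp_force: 39.1
```

Run:
```python
from h import *
s=status.sense(); print(s["time"],s["ee_pos"],s["eef_rot"],s["width"])
p=vision.get_image("wrist"); save(p,"w3.png"); np.save("w3.npy",p,allow_pickle=True)
```

```text
9.55 [ 0.43569068 -0.24487322  0.07735637] [ 7.07614356e-01 -7.06598619e-01  4.52909172e-04 -3.33187895e-04] 0.006880582416708128
```

View pics/w3.png

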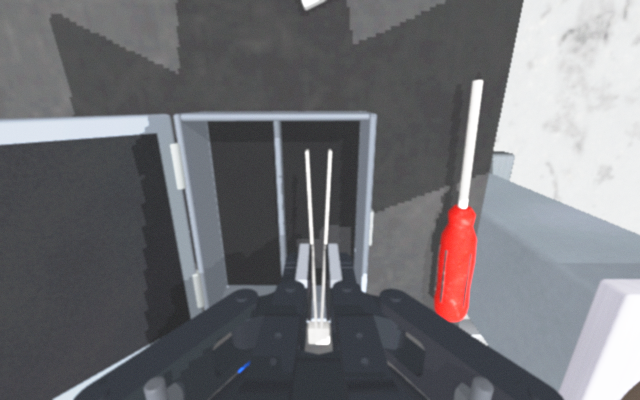

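Call:
drive_tool([
  [0,0,0,-20,0],
  [0,0,0,-40,0],
  [0,0,0,-55,0],
  [0,0,0,-65,0],
  [0,0,0,-69,0],
  [0,0,0,-69.5,0],
  [0,0,0,-69.5,0],
  [0,0,0,-69.5,0],
])

```text
time: 10.6
ee_pos: [0.4357, -0.2449, 0.0077]
eef_rot: [0.708, -0.707, 0.0, -0.0]
force: [-0.0, -0.2, -0.5]
width: 0.0067
grasp_force: 39.1
```

Call:
drive_tool([
  [0.1,0,0,0,0],
  [0.2,0,0,0,0],
  [0.25,0,0,0,0],
  [0.25,0,0,20,0],
  [0.25,0,0,60,0],
  [0.25,0,0,110,0],
  [0.3,0,0,150,0],
  [0.4,0,0,170,0],
])

```text
time: 11.6
ee_pos: [0.4362, -0.245, 0.1799]
eef_rot: [0.708, -0.707, 0.001, -0.001]
force: [0.0, 0.0, -0.6]
width: 0.0345
grasp_force: 0.0
```

Run:
```python
from h import *
s=status.sense(); print(s["time"],s["ee_pos"],s["eef_rot"],s["width"])
p=vision.get_image("wrist"); save(p,"w4.png"); np.save("w4.npy",p,allow_pickle=True)
```

```text
11.6 [ 0.43615787 -0.24502742  0.17990432] [ 0.70767206 -0.70653877  0.00149862 -0.00098718] 0.034525293175851325
```

View pics/w4.png

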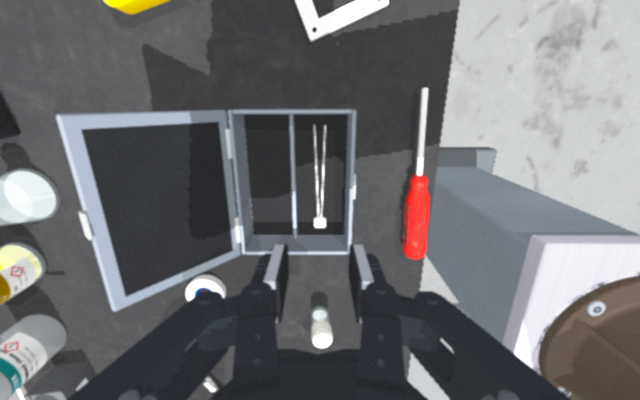

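Call:
drive_tool([
  [0.55,0,30,10,-10],
  [0.55,5,80,10,-20.5],
  [0.55,15,135,0,-31],
  [0.55,40,190,-15,-41.5],
  [0.55,70,230,-30,-52],
  [0.55,95,252,-50,-62],
  [0.55,102,257,-65,-72.5],
  [0.55,103,257,-80,-83],
])

```text
time: 12.65
ee_pos: [0.5385, 0.0129, 0.096]
eef_rot: [-0.071, 0.997, -0.0, -0.001]
force: [-0.5, -0.5, -0.5]
width: 0.0468
grasp_force: 0.0
```

Call:
drive_tool([
  [0.55,0,0,-10,-7],
  [0.55,0,0,-20,-7],
  [0.55,0,0,-20,-7],
  [0.55,0,0,-20,-7],
  [0.55,0,0,-20,-7],
  [0.55,0,0,-20,-7],
  [0.55,0,0,-20,-7],
  [0.55,0,0,-20,-7],
])

```text
time: 13.65
ee_pos: [0.5384, 0.0122, 0.0774]
eef_rot: [-0.013, 1.0, 0.0, 0.0]
force: [0.0, -0.1, -0.0]
width: 0.0471
grasp_force: 0.0
```

Run:
```python
from h import *
s=status.sense(); print(s["time"],s["ee_pos"],s["eef_rot"],s["width"])
p=vision.get_image("wrist"); save(p,"w5.png"); np.save("w5.npy",p,allow_pickle=True)
for q in ["weight","vial","pinch_clamp_s"]:
  for d in spotter.trace(p,q)[:3]: 
    r=d["rect"]; print(q,d["conf"],np.round(r),at(p,[r[0]+r[2]/2,r[1]+r[3]/2],.017))
print(proj(p,[[.539,.0125,0],[.539,.0125,.034],[.4327,-.0526,.05],[.4555,.045,.045]]))
```

```text
13.65 [0.53839289 0.01222005 0.07741638] [-1.30252186e-02  9.99915162e-01  3.75891077e-05  1.04773871e-04] 0.047112610657439
weight 0.92 [396. 160.  42.  46.] [0.51022476 0.08449015 0.017     ]
weight 0.73 [304. 195.  35.  42.] [0.53816733 0.0147316  0.017     ]
weight 0.68 [133. 140.  54.  41.] [ 0.49783339 -0.10273476  0.017     ]
vial 0.6 [182.  29.  56.  57.] [ 0.43007597 -0.05966803  0.017     ]
pinch_clamp_s 0.93 [353.  82.  41.  41.] [0.45484112 0.04740922 0.017     ]
[[318.16673601 208.95451302]
 [318.17864929 225.95445091]
 [202.13929495  54.31126288]
 [377.63551332 104.00299405]]
```

View pics/w5.png

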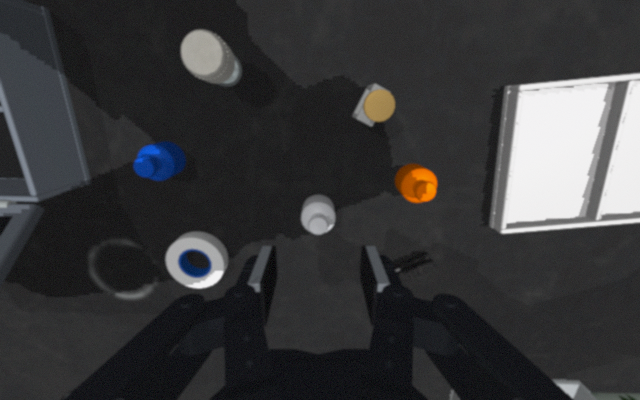

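Call:
drive_tool([
  [0.55,2,0,-15,0],
  [0.55,2,0,-40,0],
  [0.55,2,0,-60,0],
  [0.55,2,0,-68,0],
  [0.55,2,0,-69,0],
  [0.2,2,0,-69,0],
  [0.1,2,0,-69,0],
  [0.1,2,0,-69,0],
], squeeze=40)

```text
time: 14.85
ee_pos: [0.5409, 0.0124, 0.0091]
eef_rot: [-0.013, 1.0, 0.0, 0.001]
force: [-1.9, 0.4, 4.4]
width: 0.0222
grasp_force: 39.4
```

Run:
```python
from h import *
p=np.load("w5.npy",allow_pickle=True).item(); save(p,"cl.png",(340,70,70,65),6)
```

```text
(no output)
```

View pics/cl.png

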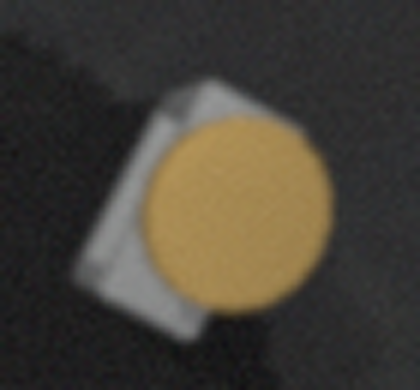

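Call:
drive_tool([
  [0.1,0,0,0,0],
  [0.1,0,0,10,0],
  [0.1,0,0,30,0],
  [0.1,0,0,60,0],
  [0.1,0,0,90,0],
  [0.1,0,0,110,0],
  [0.1,0,0,120,0],
  [0.1,0,0,120,0],
])

```text
time: 15.85
ee_pos: [0.5404, 0.0123, 0.1288]
eef_rot: [-0.013, 1.0, 0.0, 0.0]
force: [-0.5, -0.0, -2.1]
width: 0.0224
grasp_force: 39.3
```

Run:
```python
from h import *
s=status.sense(); print(s["time"],s["ee_pos"],s["width"],s["grasp_force"])
p=vision.get_image("wrist"); q=vision.get_image("scene")
f=proj(q,s["ee_pos"])[0].astype(int); print(f)
a=cv2.resize(p["image"][150:350,220:420],(400,400)); x,y=f-40; b=cv2.resize(q["image"][y:y+80,x:x+80],(400,400))
cv2.imwrite("pics/g1.png",np.hstack([a,b])[:,:,::-1])
```

```text
15.85 [0.54044811 0.01225325 0.1287706 ] 0.02238957608885808 39.2629062384367
[307 171]
```

View pics/g1.png

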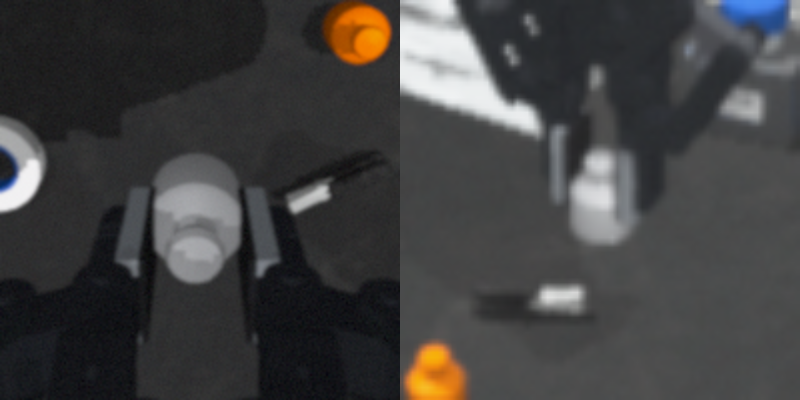

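Call:
drive_tool([
  [0.1,-25,-20,0,0],
  [0.1,-50,-65,0,0],
  [0.1,-51,-115,0,0],
  [0.1,-51,-170,0,0],
  [0.1,-51,-220,0,0],
  [0.1,-51,-250,0,-1.5],
  [0.1,-51,-257,-10,-1.5],
  [0.1,-51,-257,-30,-1.5],
])

```text
time: 16.95
ee_pos: [0.4891, -0.2451, 0.0972]
eef_rot: [0.001, 1.0, 0.0, -0.0]
force: [-0.1, 0.4, -1.1]
width: 0.0224
grasp_force: 39.3
```

Call:
drive_tool([
  [0.1,0,0,-20,0],
  [0.1,0,0,-45,0],
  [0.1,0,0,-65,0],
  [0.1,0,0,-78,0],
  [0.1,0,0,-84,0],
  [0.1,0,0,-84.5,0],
  [0.1,0,0,-84.5,0],
  [0.1,0,0,-84.5,0],
])

```text
time: 17.95
ee_pos: [0.4897, -0.2449, 0.0143]
eef_rot: [0.0, 1.0, -0.0, 0.0]
force: [0.2, 0.2, -1.4]
width: 0.023
grasp_force: 39.3
```

Call:
drive_tool([
  [0.35,0,0,0,0],
  [0.5,0,0,0,0],
  [0.55,0,0,0,0],
  [0.55,0,0,15,0],
  [0.55,0,0,50,0],
  [0.55,0,0,90,0],
  [0.55,0,0,130,0],
  [0.55,0,0,170,0],
])

```text
time: 18.95
ee_pos: [0.4892, -0.2448, 0.1864]
eef_rot: [0.0, 1.0, -0.0, 0.001]
force: [0.5, 0.3, -0.2]
width: 0.0468
grasp_force: 0.0
```

Run:
```python
from h import *
s=status.sense(); print(s["time"],s["ee_pos"],s["width"],s["grasp_force"])
p=vision.get_image("wrist"); q=vision.get_image("scene"); np.save("w6.npy",p,allow_pickle=True)
a=p["image"][60:300,160:480]; a=cv2.resize(a,(480,360));b=cv2.resize(q["image"][180:320,350:480],(334,360)) 
cv2.imwrite("pics/g2.png",np.hstack([a,b[:,:320]])[:,:,::-1])
```

```text
18.95 [ 0.48919453 -0.24484773  0.18644139] 0.04678058173604227 0.0
```

View pics/g2.png

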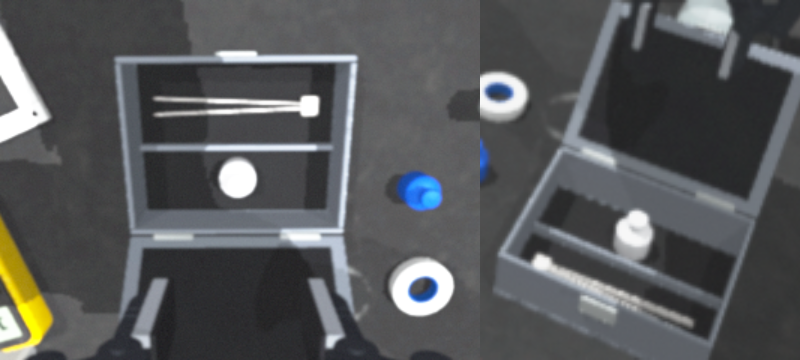

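Run:
```python
from h import *
p=vision.get_image("top")
for uv in [(396,122),(396,134),(404,110),(365,118)]: print(uv,[np.round(at(p,uv,z),3)[:2] for z in (0,.05,.1)])
w=np.load("w1.npy",allow_pickle=True).item()
for uv in [(228,330),(243,290)]: print(uv,[np.round(at(w,uv,z),3)[:2] for z in (0,.05,.1)])
# lid angle from w6/w1 outer edge
c=[.4621,-.2446]
for a in (2.1,2.2,2.3):
    X=[[c[0]+.06+.12*np.cos(np.pi-a)*1, c[1]+s*.076, .0465+.12*np.sin(a)] for s in (-1,1)]; print(a,proj(w,X),X[0])
```

```text
(396, 122) [array([ 0.785, -0.229]), array([ 0.766, -0.217]), array([ 0.747, -0.205])]
(396, 134) [array([ 0.749, -0.228]), array([ 0.732, -0.216]), array([ 0.715, -0.204])]
(404, 110) [array([ 0.822, -0.253]), array([ 0.801, -0.24 ]), array([ 0.78 , -0.227])]
(365, 118) [array([ 0.794, -0.142]), array([ 0.774, -0.134]), array([ 0.755, -0.126])]
(228, 330) [array([ 0.875, -0.26 ]), array([ 0.827, -0.24 ]), array([ 0.78, -0.22])]
(243, 290) [array([ 0.772, -0.219]), array([ 0.735, -0.203]), array([ 0.697, -0.187])]
2.1 [[126.88154993 241.45948224]
 [240.12647753 241.3095    ]] [np.float64(0.582681532551983), -0.3206, np.float64(0.15008512399786483)]
2.2 [[131.51066609 245.79410509]
 [242.018042   245.64621256]] [np.float64(0.5927201340706415), -0.3206, np.float64(0.1435195684583508)]
2.3 [[136.23206462 249.1421193 ]
 [243.94673123 248.99702426]] [np.float64(0.6020531225535789), -0.3206, np.float64(0.13598462546120643)]
```

Call:
drive_tool([
  [0,10,-5,40,0],
  [0,40,-10,60,0],
  [0,90,-15,60,0],
  [0,140,-20,60,0],
  [0,164,-20,55,0],
  [0,166,-20,20,0],
  [0,166,-20,-30,0],
  [0,166,-20,-60,0],
])

```text
time: 20.1
ee_pos: [0.6535, -0.2643, 0.1202]
eef_rot: [0.0, 1.0, 0.001, -0.002]
force: [0.4, -0.1, 0.2]
width: -0.0004
grasp_force: 0.0
```

Call:
drive_tool([
  [0,0,0,-10,0],
  [0,0,0,-16,0],
  [0,-12,0,-16,0],
  [0,-24,0,-16,0],
  [0,-36,0,-14,0],
  [0,-50,0,-10,0],
  [0,-64,0,-6,0],
  [0,-78,0,-2,0],
])

```text
time: 21.1
ee_pos: [0.5781, -0.2651, 0.1239]
eef_rot: [-0.0, 1.0, -0.001, 0.002]
force: [2.7, 0.1, 3.3]
width: 0.0001
grasp_force: 1.4
```

Run:
```python
from h import *
s=status.sense(); print(s["time"],s["ee_pos"],s["force"],s["width"])
p=vision.get_image("scene")
for d in spotter.spot_in(p,"lid")[:2]: print(d["conf"],d["rect"])
for a in (1.6,1.8,2.0,2.2): print(a,proj(p,[[.522-.12*np.cos(a),-.2446+t*.076,.0465+.12*np.sin(a)] for t in (-1,1)]).round().tolist())
```

```text
21.1 [ 0.57809933 -0.26506833  0.12387628] [2.65514704 0.09750321 3.28230973] 9.305101242121176e-05
0.96 [381.3, 183.2, 95.8, 79.7]
1.6 [[474.0, 217.0], [389.0, 189.0]]
1.8 [[477.0, 210.0], [393.0, 183.0]]
2.0 [[478.0, 206.0], [397.0, 180.0]]
2.2 [[479.0, 204.0], [400.0, 179.0]]
```

Call:
drive_tool([
  [0,-12,0,4,0],
  [0,-24,0,8,0],
  [0,-35,0,12,0],
  [0,-48,0,12,0],
  [0,-62,0,11,0],
  [0,-76,0,6,0],
  [0,-90,0,0,0],
  [0,-100,0,-8,0],
])

```text
time: 22.2
ee_pos: [0.476, -0.2648, 0.1133]
eef_rot: [0.0, 1.0, 0.0, -0.0]
force: [1.0, 0.2, 1.4]
width: -0.0
grasp_force: 0.7
```

Call:
drive_tool([
  [0,-8,0,-8,0],
  [0,-17,0,-17,0],
  [0,-22,0,-26,0],
  [0,-27,0,-35,0],
  [0,-31,0,-44,0],
  [0,-33,0,-52,0],
  [0,-33,0,-57,0],
  [0,-33,0,-57,0],
])

```text
time: 23.2
ee_pos: [0.444, -0.2647, 0.0563]
eef_rot: [0.0, 1.0, 0.0, -0.001]
force: [-0.0, -0.9, -0.4]
width: -0.0001
grasp_force: 0.0
```

Call:
drive_tool([
  [0,-15,0,-1,0],
  [0,-15,0,-2,0],
  [0,-15,0,-2.5,0],
  [0,-15,0,-3,0],
  [0,-15,0,-3.5,0],
  [0,-15,0,-4,0],
  [0,-15,0,-4,0],
  [0,-15,0,-4,0],
])

```text
time: 24.2
ee_pos: [0.4293, -0.265, 0.0543]
eef_rot: [-0.0, 1.0, -0.0, 0.0]
force: [-6.1, 3.8, 18.5]
width: 0.0001
grasp_force: 9.6
```

Call:
drive_tool([
  [0,0,0,20,0],
  [0,0,0,60,0],
  [0.2,1,20,85,0],
  [0.6,2,70,90,0],
  [0.6,3,125,90,0],
  [0.6,3,175,85,0],
  [0.6,3,208,70,0],
  [0.6,3,212,60,0],
])

```text
time: 25.2
ee_pos: [0.4327, -0.051, 0.1127]
eef_rot: [-0.001, 1.0, 0.0, 0.0]
force: [1.0, 0.6, 0.0]
width: 0.0511
grasp_force: 0.0
```

Run:
```python
from h import *
s=status.sense(); print(s["time"],s["ee_pos"],s["eef_rot"],s["width"])
p=vision.get_image("wrist"); save(p,"w7.png"); np.save("w7.npy",p,allow_pickle=True)
print(proj(p,[[.4327,-.0526,.0],[.4327,-.0526,.05]]))
for q in ["vial","pinch_clamp_s","lid"]:
  for d in spotter.trace(p,q)[:2]: print(q,d["conf"],np.round(d["rect"]))
q=vision.get_image("scene")
for n in ["vial","lid","case"]:
  for d in spotter.trace(q,n)[:2]: print(n,d["conf"],np.round(d["rect"]))
print(proj(q,[[.4327,-.0526,.0],[.4327,-.0526,.05],[.402,-.3206,.0545],[.402,-.1686,.0545],[.522,-.3206,.0545],[.522,-.1686,.0545]]))
```

```text
25.2 [ 0.4327055  -0.05100738  0.11269628] [-1.33227703e-03  9.99998973e-01  2.17514300e-04  4.82004562e-04] 0.05111171977868342
[[316.09658783 194.88652707]
 [315.69469296 214.89895638]]
vial 0.97 [298. 191.  33.  33.]
pinch_clamp_s 0.89 [406. 204.  42.  46.]
lid 0.63 [  0. 171. 177. 139.]
vial 0.68 [304. 238.   8.  26.]
lid 0.77 [358. 238.  97.  72.]
case 0.77 [355. 236. 104.  92.]
[[308.58354698 258.46822133]
 [308.43721    241.87286684]
 [440.04361953 311.65442074]
 [355.93743399 274.97825977]
 [457.65195413 261.95537315]
 [380.99410916 232.68047191]]
```

Call:
drive_tool([
  [0.6,0,-1.5,-20,0],
  [0.6,0,-1.5,-50,0],
  [0.6,0,-1.5,-75,0],
  [0.6,0,-1.5,-86,0],
  [0.6,0,-1.5,-89,0],
  [0.2,0,-1.5,-89,0],
  [0.1,0,-1.5,-89,0],
  [0.1,0,-1.5,-89,0],
], squeeze=35)

```text
time: 26.6
ee_pos: [0.433, -0.0542, 0.0246]
eef_rot: [-0.0, 1.0, 0.0, 0.001]
force: [-0.6, -0.6, 5.6]
width: 0.0223
grasp_force: 34.5
```

Call:
drive_tool([
  [0.1,0,0,0,0],
  [0.1,0,0,10,0],
  [0.1,0,0,30,0],
  [0.1,0,0,60,0],
  [0.1,5,20,80,0],
  [0.1,15,50,85,0],
  [0.1,25,90,85,0],
  [0.1,35,140,85,0],
])

```text
time: 27.6
ee_pos: [0.4675, 0.0867, 0.1098]
eef_rot: [0.001, 1.0, 0.0, 0.0]
force: [0.6, -0.5, 0.2]
width: 0.0223
grasp_force: 34.4
```

Call:
drive_tool([
  [0.1,5,45,0,0],
  [0.1,10,95,0,0],
  [0.1,14,145,0,0],
  [0.1,14,170,-5,0],
  [0.1,14,175,-20,0],
  [0.1,14,175,-40,0],
  [0.1,14,175,-58,0],
  [0.1,14,175,-65,0],
])

```text
time: 28.6
ee_pos: [0.4804, 0.2588, 0.0423]
eef_rot: [0.001, 1.0, -0.001, -0.001]
force: [0.6, 0.7, 0.1]
width: 0.0225
grasp_force: 34.4
```

Call:
drive_tool([
  [0.1,0,0,-8,0],
  [0.1,0,0,-13,0],
  [0.1,0,0,-15.5,0],
  [0.1,0,0,-15.5,0],
  [0.1,0,0,-15.5,0],
  [0.3,0,0,-15.5,0],
  [0.5,0,0,-15.5,0],
  [0.6,0,0,-15.5,0],
])

```text
time: 29.6
ee_pos: [0.4814, 0.2608, 0.0283]
eef_rot: [0.0, 1.0, 0.0, 0.0]
force: [0.1, 0.1, 0.2]
width: 0.0511
grasp_force: 0.0
```

Call:
drive_tool([
  [0.6,0,0,10,0],
  [0.6,0,0,45,0],
  [0.6,0,0,85,0],
  [0.6,-5,-40,100,10],
  [0.6,-12,-90,100,20],
  [0.6,-20,-145,100,30],
  [0.6,-25,-190,100,40],
  [0.6,-27,-216,95,50],
])

```text
time: 30.6
ee_pos: [0.4541, 0.043, 0.1244]
eef_rot: [-0.425, 0.905, 0.0, 0.001]
force: [0.3, 0.9, 0.1]
width: 0.0513
grasp_force: 0.0
```

Run:
```python
from h import *
s=status.sense(); print(s["time"],s["ee_pos"],s["eef_rot"],s["width"])
p=vision.get_image("wrist"); save(p,"w8.png"); np.save("w8.npy",p,allow_pickle=True)
for q in ["vial","pinch_clamp_s"]:
  for d in spotter.trace(p,q)[:2]: print(q,d["conf"],np.round(d["rect"]))
X=[[.4555,.045,.045],[.4555,.045,0],[.482,.262,.004],[.482,.262,.054]]
print(proj(p,X))
im=p["image"].astype(int); m=((im[...,0]-im[...,2]>40)&(im[...,0]-im[...,1]<75)).astype(np.uint8)
n,l,st,c=cv2.connectedComponentsWithStats(m)
for i in range(1,n):
    if st[i,4]>150: print("tan?",st[i],c[i],at(p,c[i],.047))
q=vision.get_image("scene"); print(proj(q,X))
for n in ["vial","pinch_clamp_s"]:
  for d in spotter.trace(q,n)[:2]: print(n,d["conf"],np.round(d["rect"]))
```

```text
30.6 [0.45405903 0.04298856 0.12439318] [-4.24652283e-01  9.05356093e-01  3.86155469e-05  8.83961933e-04] 0.05129886665738789
vial 0.78 [415. 350.  32.  37.]
pinch_clamp_s 0.67 [303. 186.  30.  34.]
[[318.67703123 209.8939242 ]
 [318.66392188 193.37013934]
 [418.82225534 342.64375729]
 [435.20820782 382.15292852]]
tan? [290 252  26  27 399] [303.37593985 264.90726817] [0.49888691 0.07598089 0.047     ]
[[273.72134304 219.48447712]
 [275.04620485 234.28231137]
 [206.63750541 194.14262156]
 [202.88520355 177.96238416]]
vial 0.58 [198. 176.  14.  22.]
pinch_clamp_s 0.5 [268. 218.  16.  19.]
```

View pics/w8.png

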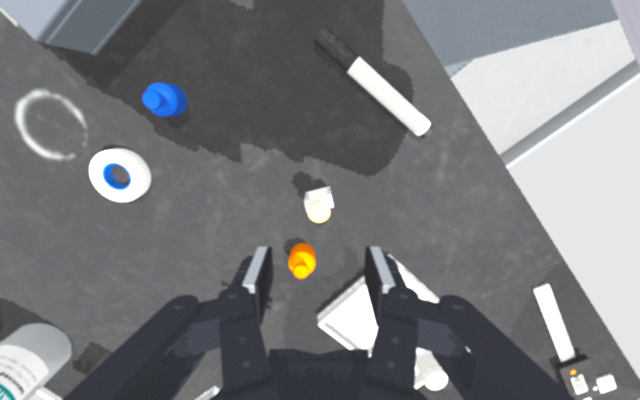

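Call:
drive_tool([
  [0.6,1,1.5,-10,8],
  [0.6,1,1.5,-25,13],
  [0.6,1,1.5,-45,13],
  [0.6,1,1.5,-70,13],
  [0.6,1,1.5,-95,13],
  [0.6,1,1.5,-110,13],
  [0.6,1,1.5,-117,13],
  [0.6,1,1.5,-118,13],
])

```text
time: 31.9
ee_pos: [0.4555, 0.0466, 0.0052]
eef_rot: [-0.523, 0.853, -0.0, -0.0]
force: [-0.1, 0.0, 0.5]
width: 0.051
grasp_force: 0.0
```

Call:
drive_tool([
  [0.4,0,0,0,0],
  [0.2,0,0,0,0],
  [0.1,0,0,0,0],
  [0.1,0,0,0,0],
  [0.1,0,0,0,0],
  [0.1,0,0,10,0],
  [0.1,0,0,30,0],
  [0.1,0,0,60,0],
], squeeze=40)

```text
time: 32.9
ee_pos: [0.4547, 0.0458, 0.0659]
eef_rot: [-0.522, 0.853, 0.0, -0.001]
force: [0.1, 0.7, -0.1]
width: 0.0231
grasp_force: 39.2
```

Call:
drive_tool([
  [0.1,0,5,30,0],
  [0.1,3,25,45,0],
  [0.1,15,65,45,0],
  [0.1,28,105,45,0],
  [0.1,36,132,45,0],
  [0.1,36,139,35,0],
  [0.1,36,139,10,0],
  [0.1,36,139,-15,0],
])

```text
time: 33.9
ee_pos: [0.4906, 0.1844, 0.0493]
eef_rot: [-0.522, 0.853, 0.0, -0.0]
force: [0.4, 0.2, 0.7]
width: 0.023
grasp_force: 39.2
```

Call:
drive_tool([
  [0.1,0,0,-15,0],
  [0.1,0,0,-28,0],
  [0.1,0,0,-36,0],
  [0.1,0,0,-39.5,0],
  [0.1,0,0,-40,0],
  [0.1,0,0,-40,0],
  [0.1,0,0,-40,0],
  [0.1,0,0,-40,0],
])

```text
time: 34.9
ee_pos: [0.4914, 0.1853, 0.0105]
eef_rot: [-0.522, 0.853, 0.0, 0.0]
force: [0.7, -0.2, 0.8]
width: 0.023
grasp_force: 39.2
```

Call:
drive_tool([
  [0.3,0,0,0,0],
  [0.5,0,0,0,0],
  [0.6,0,0,0,0],
  [0.6,0,0,15,0],
  [0.6,0,0,50,0],
  [0.6,0,0,100,0],
  [0.6,-10,-40,150,0],
  [0.6,-20,-90,200,0],
])

```text
time: 35.9
ee_pos: [0.4726, 0.1024, 0.2053]
eef_rot: [-0.523, 0.852, -0.0, 0.001]
force: [1.2, -0.6, -0.8]
width: 0.0512
grasp_force: 0.0
```

Call:
drive_tool([
  [0.6,0,-20,20,0],
  [0.6,0,-60,40,0],
  [0.6,0,-100,60,0],
  [0.6,0,-120,70,0],
  [0.6,0,-130,70,0],
  [0.6,0,-130,70,0],
  [0.6,0,-130,70,0],
  [0.6,0,-130,70,0],
])

```text
time: 36.9
ee_pos: [0.4728, -0.0264, 0.272]
eef_rot: [-0.523, 0.852, 0.0, -0.0]
force: [0.2, 0.9, 0.3]
width: 0.0515
grasp_force: 0.0
```

Run:
```python
from h import *
s=status.sense(); print(s["time"],s["ee_pos"])
q=vision.get_image("scene"); t=vision.get_image("top")
a=cv2.resize(q["image"][165:235,175:265],(450,350),interpolation=cv2.INTER_CUBIC)
b=cv2.resize(q["image"][220:335,345:470],(330,304)); b=cv2.copyMakeBorder(b,0,46,0,0,0)
c=cv2.resize(t["image"][165:300,180:460],(780,376)[:2])[:240]
cv2.imwrite("pics/fin.png",np.vstack([np.hstack([a,b]),cv2.resize(t["image"][190:275,185:460],(780,241))])[:,:,::-1])
```

```text
36.9 [ 0.47284442 -0.02640282  0.27203849]
```

View pics/fin.png

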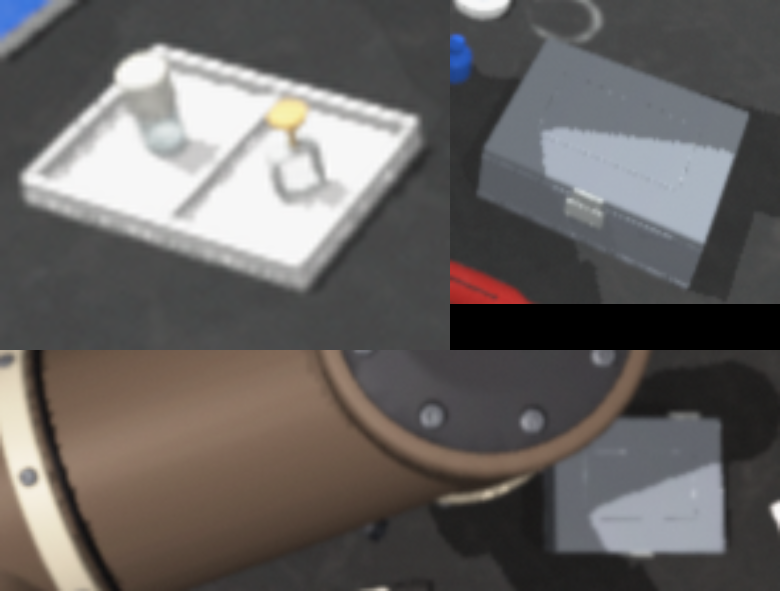

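The picture shows the vial upright in the left compartment, around (150,105). The pinch clamp stands upright in the right one, around (295,145), and the case lid is flush shut.

```bash
python3 -c "
from plant import arm; print(arm.finish_job())"
```

```text
the job is handed in; nothing more can be done
None
```

Both kits are made up and the job is handed in at about 37 s of the 109 s allowed: tweezers and weight are in the closed case, and the vial and pinch clamp stand upright in the tray's left and right compartments.

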